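Load a slotted weight onto a bonding clamp

ROBOT

A 6-joint arm with a two-finger parallel gripper is mounted at the origin on the work surface. World frame = base frame: x ahead of the robot, y to its left, z up, the work surface at z = 0. Lengths are in m, angles in rad, forces in N, time in s.
With the tool pointing down it reaches from about 0.2 to 0.875 m from the base axis. Payload 3.4 kg.
Tool frame: the origin (TCP) lies on the centre line of the jaws, within the pads' length; the fingertips stand 17 mm ahead of it and the grasp point (between the pads) lies 2 mm behind it; x points along the fingers, y is the direction in which the jaws open and shut, and the axes are right-handed (so a half turn about x gives the same grasp; the last joint's range is limited). The gripper opens to 94 mm and grips with 3 to 60 N. Pads are 16 mm wide; open, the fingers measure 119 mm over their backs; the gripper's body (75 mm by 177 mm) begins 78 mm behind the grasp point.
Start: joints at [1.123, 0.276, 1.505, -0, 1.361, -0.121], TCP at [0.185, 0.545, 0.222] pointing down, gripper open.
Joint ranges: [-2.89, 2.89], [-0.75, 2.08], [0.22, 2.7], [-1.18, 4.32], [0.11, 2.71], [-2.7, 2.7]. Speed limits (rad/s): [2.57, 2.57, 3.14, 3.14, 3.14, 3.14].

INTERFACE

Orientations are given as a unit quaternion [x, y, z, w].
In Python, from plant import env, cams gives the robot as it stands. The module is installed in compiled form; this text tells all that it offers.
- The arm moves only by the tool servo_tool, never from a script. Its argument "deltas" is a list that holds one entry, the list of rows, each a list of 4 numbers: the shift along the tool's x, y, z in m, then the turn about the tool's x in degrees. In form: [[[dx, dy, dz, spin], ...]]. A call has 1 to 12 rows; each row is the pose to reach, as a shift and turn from the pose commanded when the call began, along the tool's axes at that moment; what a row does not reach only later rows make up. A row lasts 1/10 s, in which the tool goes at most 50 mm and 8.59 degrees, less where a joint would pass 70% of its speed; a pose out of reach is approached as far as the arm can. A call with a gripper value outside its range is refused whole. "jaw" is the finger opening in m, from 0 to 0.094, set as the call begins (left out, the last holds). The fingers move at their own pace and stop on an object; the grip force is fixed at half the most. Time passes only in rows, so rows that repeat a pose let the fingers close. It gives the time, the measured TCP pose, the force and the opening at its end, in the units of the state.
- env.get_obs(): the state, without advancing time (a new reading comes with each control period).
- cams.snapshot(name): name is "scene" or "top" or "wrist"; returns the picture (420x560x3 uint8, red, green, blue); there is no depth.
- cams.camera_info(name): a dict with "fx", "fy", "cx", "cy" (pixels), "k1" (the pictures are not rectified: a ray, as slopes to the right and down, at radius r is drawn at 1 + k1 r^2 times it, then the intrinsics apply), "position" and "attitude" of the camera in the world; the wrist camera has in their place "T_tool_cam" (4x4, takes a point from camera to tool coordinates, whose origin is the TCP and whose axes are the tool frame's). Camera axes: x right, y down, z forward; pixel columns grow to the right and rows downward; lengths in m; the calibration is good to about 2 mm. A picture is of the moment at which its call begins: read the wrist's pose just before it. camera_info takes no time and is no camera call.
- env.hand_in(): hands the job in, once; it reports no verdict.
The state is a dict: "clock": time; "joint_pos": joint angles; "joint_vel": joint speeds; "tau": joint torques, N m; "eef_pos": TCP position; "orientation": TCP orientation; "wrist_force": force on the tool from outside, world axes, zero at the start; "ft_torque": the same for the moment, N m; "finger_gap": finger opening in m.
Only numpy, scipy, OpenCV 4.12 (cv2) and the standard library are available. Lean on these libraries where they do the work, as an engineer would, in place of code of your own. Each camera call takes 0.05 s, during which the arm holds its last target.

TASK

Put the brass slotted weight from its rest pad onto the weight carrier of the bonding clamp: slide it in sideways onto the flat stem below the red knob, above the steel weight that is already there, then turn it until its slot faces the opposite way from the steel weight's slot, and leave it lying flat on the steel weight, let go. Feel your way in gently: the stem must never be pushed with more than 15 N nor the stack pressed down with more than 30 N, and leave everything else on the bench alone.

Things in the scene. Friction and masses are not known exactly. Their poses are not given: they have to be found in the camera images.
- weight_mid (a point): Loose brass weight to load: disc, diameter 60, thickness 14 mm, 0.14-0.28 kg, with two parallel grip flats 50 mm apart (at y = +-25 mm, 33 mm long) that square it to the gripper. A slot 7 mm wide runs from the rim along +x into a round centre bore of diameter 24 mm. Origin: disc centre, half-way up; +x points out through the open slot, z up.
- weight_aim (a point): Pointer for the brass weight's slot: a point (in the air, moving with the weight) on the slot's centre line, 60 mm from the disc's centre along +x, half-way up. It shows where the slot faces.
- lower_mid (a point): Steel weight already lying loose on the carrier's plate, same shape and size as the brass one. Origin: its centre, half-way up (top 7 mm higher); +x points out through its slot, which faces across the stem's blade, within about 16 degrees of clamp_mid's +y.
- clamp: Fixed bonding clamp: aluminium base plate 110 x 90 x 14 mm, origin at the centre of its underside. The weight carrier on it: dark block, round plate (diameter 56, top 52 mm above the bench), flat blade stem 12 mm along the clamp's x and 5 mm along y, red knob (diameter 32 mm, 104 to 114 mm above the bench), wider than the bore: weights go on only sideways, slot first, along +x or -x.
- clamp_mid (a point): Clamp's middle at the top of the carrier's plate, 52 mm above the bench; x along the blade, y across it, z up. Steel weight's top 14 mm, knob's underside 52 mm above it. The carrier floats in its guide and is stuck (does not yield under 20 N) up to 6 mm from this point along +y or -y: the offset is not reported and must be felt for or seen.
- spare: Bystander: small dark slotted weight, 44 mm across, in the black tray at the right. Leave alone.
- puck: Bystander: aluminium puck, 40 mm across, in the black tray. Leave alone.
- meter: Bystander: orange hand-held meter standing on the left, 72 x 45 x 143 mm. Leave alone.
- marker: Bystander: red marker pen, 130 mm long, lying at the far middle. Leave alone.
- flux: Bystander: small white bottle, 85 mm tall, at the far right. Leave alone.
- spool: Bystander: green spool of solder, 56 mm across and 36 mm high, at the far left. Leave alone.
- driver: Bystander: yellow screwdriver, 170 mm long, lying on the left. Leave alone.
- weight: The same brass weight as weight_mid, origin at the centre of its underside. It starts flat on its rest pad, a black block 36 x 36 mm, 16 mm high, that leaves both flats free. Grip it with the fingertips at least 2 mm above its underside, since in the end the steel weight lies right under it.
- lower: The same steel weight as lower_mid, origin at the centre of its underside.
There are look-alikes about, which are no part of the job. What is shaped like the lower but blue or green is not meant.

How it is judged:
On the way, in this order (a step that is already met when the one before it is completed fails the run):
1. the brass weight has been slid onto the stem, between the steel weight and the knob (horizontal distance between weight_mid and clamp_mid below 0.014 m and z of weight_mid in the frame of clamp_mid between 0.017 and 0.046 m), for 0.1 s.
2. its slot has been turned to face away from the steel weight's slot (all of step 1 and x of weight_aim in the frame of lower_mid below -0.036 m), for 0.2 s.
At the end, for the whole second after the job is handed in: The brass weight lies flat (0.05 rad) on the flat-lying steel weight, both within 14 mm of the clamp's middle, centres 12.5 to 15.5 mm apart in height, at rest, let go; weight_aim lies at least 36 mm behind the steel weight's centre along the steel slot (opposite within about 50 degrees) (horizontal distance between each of weight_mid, lower_mid and clamp_mid below 0.014 m and x of weight_aim in the frame of lower_mid below -0.036 m and z of weight_mid in the frame of lower_mid between 0.0125 and 0.0155 m and angle between each of weight_mid, lower_mid's own z axis and vertical below 0.05 rad and z of lower_mid in the frame of clamp_mid below 0.0085 m and linear speed of weight below 0.01 m/s and angular speed of weight below 0.1 rad/s); the robot touches nothing.
It fails at once if the brass weight pushes the clamp's stem with more than 15 N (contact force between weight and clamp above 15 N).
It fails at once if the steel weight is pressed on the carrier with more than 30 N (contact force between lower and clamp above 30 N).
It fails at once if the robot pushes the clamp itself with more than 15 N (contact force between any of the arm, the fingers and clamp above 15 N).
It fails at once if a bystander is moved by more than 15 mm (distance of any of spare, puck, meter, marker, flux, spool, driver from where it was at the start of the episode above 0.015 m).
It also fails if it takes over 64 s, if anything falls off the work surface, if the arm or the gripper's body presses on something with over 40 N, if the wrist force passes 120 N, or if a joint passes its speed limit or range.

## Working session

There is one attempt and no reset: what is moved stays moved. The work goes in short steps, Python scripts to look and compute and a tool call to move; the robot and the scene stay as the last step left them, time stands still between calls to the robot, and variables do not carry over. Pictures are saved under pics/ and viewed, and the job is handed in when it is done.

Besides the shell and the picture viewer there is one more tool, called after "Request:" as name(argument=value, ...), one argument or row to a line, values as JSON. servo_tool: Moves the arm, as the interface text tells. Its arguments: {"type":"object","properties":{"deltas":{"type":"array"},"jaw":{"type":"number"}},"required":["deltas"]}

```bash
mkdir -p pics; ls
cat > h.py <<'E'
import numpy as np, cv2
from scipy.spatial.transform import Rotation as R
from plant import env, cams
def save(n,f):
    im=cams.snapshot(n); cv2.imwrite('pics/'+f,im[:,:,::-1]); return im
E
python3 - <<'E'
from h import *
o=env.get_obs()
for k,v in o.items(): print(k,np.round(v,4))
for n in ['scene','top','wrist']:
    print(n,cams.camera_info(n)); save(n,n+'0.png')
E
```

```text
pics
clock 0.0
joint_pos [ 1.123   0.2766  1.5061 -0.      1.3607 -0.121 ]
joint_vel [ 0.0011  0.0009 -0.0025 -0.0009 -0.0004 -0.0002]
tau [-1.70000e-03 -4.04571e+01 -2.37224e+01  6.99000e-02  3.47000e-02
 -1.00000e-04]
eef_pos [0.1844 0.5441 0.2216]
orientation [ 0.1144  0.6979 -0.1156  0.6975]
wrist_force [ 0.3606 -0.4992  0.2035]
ft_torque [ 0.0438  0.0045 -0.0235]
finger_gap 0.094
scene {'fx': 444.23681561679206, 'fy': 444.23681561679206, 'cx': 282.9858084249966, 'cy': 213.08757868197142, 'k1': -0.06620367131537251, 'position': array([ 1.31532571, -0.36431174,  1.16230209]), 'attitude': array([ 0.79454922,  0.52128028, -0.16291932, -0.26535956])}
top {'fx': 487.4742542011135, 'fy': 487.4742542011135, 'cx': 280.2028579428478, 'cy': 216.83815339613216, 'k1': -0.027035997365817927, 'position': array([ 0.38795745, -0.03889491,  1.23005872]), 'attitude': array([-0.70160157,  0.70615635, -0.06297073,  0.07164583])}
wrist {'fx': 310.81562493115337, 'fy': 310.81562493115337, 'cx': 278.54448630569186, 'cy': 203.90059130436083, 'k1': 0.01967631908312146, 'T_tool_cam': array([[-1.22596713e-03, -2.59011363e-01,  9.65873496e-01,
        -1.62434466e-01],
       [ 9.99999225e-01, -1.10082741e-04,  1.23976225e-03,
        -1.97984069e-04],
       [-2.14786509e-04,  9.65874268e-01,  2.59011298e-01,
        -7.61263163e-02],
       [ 0.00000000e+00,  0.00000000e+00,  0.00000000e+00,
         1.00000000e+00]])}
```

View pics/top0.png

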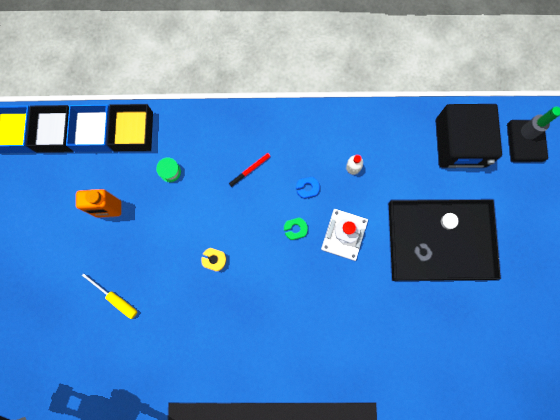

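View pics/scene0.png

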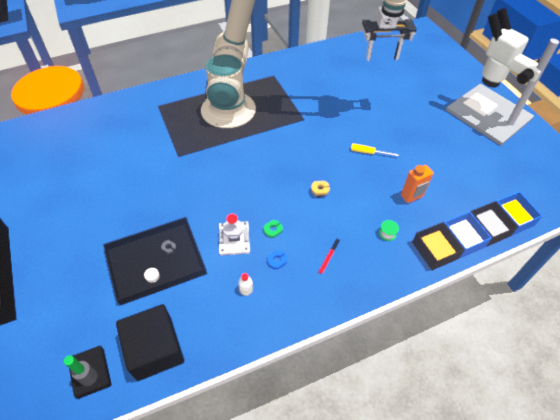

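View pics/wrist0.png

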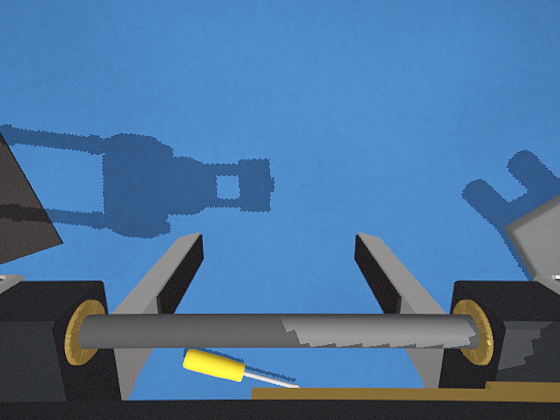

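```bash
cat >> h.py <<'E'
def cam(n,o=None):
    c=cams.camera_info(n); K=np.array([[c['fx'],0,c['cx']],[0,c['fy'],c['cy']],[0,0,1]]); D=np.array([c['k1'],0,0,0,0.])
    if n=='wrist':
        o=o or env.get_obs(); T=c['T_tool_cam']; Rt=R.from_quat(o['orientation']).as_matrix()
        return K,D,Rt@T[:3,:3],Rt@T[:3,3]+np.array(o['eef_pos'])
    return K,D,R.from_quat(c['attitude']).as_matrix(),np.array(c['position'])
def ray(C,uv):
    K,D,Rm,p=C; u=cv2.undistortPoints(np.array(uv,float).reshape(-1,1,2),K,D).reshape(-1,2)
    return (Rm@np.c_[u,np.ones(len(u))].T).T
def onz(C,uv,z):
    d=ray(C,uv); return C[3]+d*((z-C[3][2])/d[:,2])[:,None]
def proj(C,P):
    K,D,Rm,p=C; r=cv2.Rodrigues(Rm.T)[0]; return cv2.projectPoints(np.array(P,float).reshape(-1,1,3),r,-Rm.T@p,K,D)[0].reshape(-1,2)
def crop(im,u,v,w,s,f,):
    c=im[max(0,v-w):v+w,max(0,u-w):u+w,::-1]; cv2.imwrite('pics/'+f,cv2.resize(c,None,fx=s,fy=s,interpolation=cv2.INTER_CUBIC))
E
python3 - <<'E'
from h import *
t=cv2.imread('pics/top0.png')[:,:,::-1]
a=t[230:290,180:250]; b=t[190:280,300:390]
a=cv2.resize(a[:, :, ::-1],None,fx=6,fy=6,interpolation=cv2.INTER_CUBIC);b=cv2.resize(b[:,:,::-1],None,fx=4,fy=4,interpolation=cv2.INTER_CUBIC)
o=np.zeros((360,780,3),np.uint8);o[:,:420]=a;o[:,420:]=b
cv2.imwrite('pics/c1.png',o)
s=cv2.imread('pics/scene0.png')
cv2.imwrite('pics/c2.png',np.hstack([cv2.resize(s[170:210,295:345],(400,320),interpolation=cv2.INTER_CUBIC),cv2.resize(s[205:265,205:255],(333,400),interpolation=cv2.INTER_CUBIC)[:320]]))
C=cam('top');S=cam('scene')
for z in(0.03,): print('brass',onz(C,[(213.5,260)],z),onz(S,[(320.5,187)],z))
hsv=cv2.cvtColor(t.copy(),cv2.COLOR_RGB2HSV)
def blob(im,lo,hi,box):
    h=cv2.cvtColor(np.ascontiguousarray(im),cv2.COLOR_RGB2HSV);m=cv2.inRange(h,lo,hi);k=np.zeros_like(m);k[box[1]:box[3],box[0]:box[2]]=m[box[1]:box[3],box[0]:box[2]];return k
m=blob(t,(18,90,90),(35,255,255),(190,240,240,280)); cs,_=cv2.findContours(m,0,2);c=max(cs,key=cv2.contourArea)
print(cv2.minEnclosingCircle(c),cv2.contourArea(c))
(u,r)=cv2.minEnclosingCircle(c); print(onz(C,[u],.03),onz(C,[(u[0]+r,u[1])],.03))
m=blob(t,(0,150,100),(6,255,255),(325,210,370,260))|blob(t,(174,150,100),(180,255,255),(325,210,370,260)); cs,_=cv2.findContours(m,0,2);c=max(cs,key=cv2.contourArea);u,r=cv2.minEnclosingCircle(c);print('knob',u,r,onz(C,[u],.114))
m=blob(s[:,:,::-1],(0,150,100),(6,255,255),(220,205,250,235)); cs,_=cv2.findContours(m,0,2);c=max(cs,key=cv2.contourArea);u,r=cv2.minEnclosingCircle(c);print('knob',u,r,onz(S,[u],.109))
E
```

```text
brass [[0.51227757 0.14071014 0.03      ]] [[0.51362637 0.14709334 0.03      ]]
((213.3744354248047, 259.0874328613281), 12.02864933013916) 303.0
[[0.51453979 0.14106687 0.03      ]] [[0.51436099 0.11126175 0.03      ]]
knob (348.7257995605469, 227.4193572998047) 6.470341682434082 [[ 0.57720461 -0.18450577  0.114     ]]Traceback (most recent call last):
  File "<stdin>", line 18, in <module>
ValueError: max() iterable argument is empty
```

View pics/c1.png

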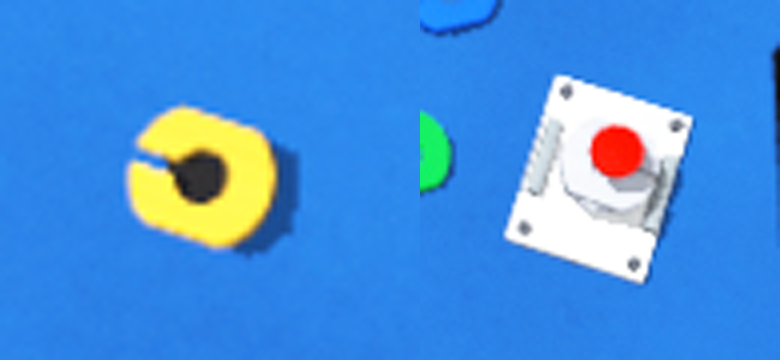

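View pics/c2.png

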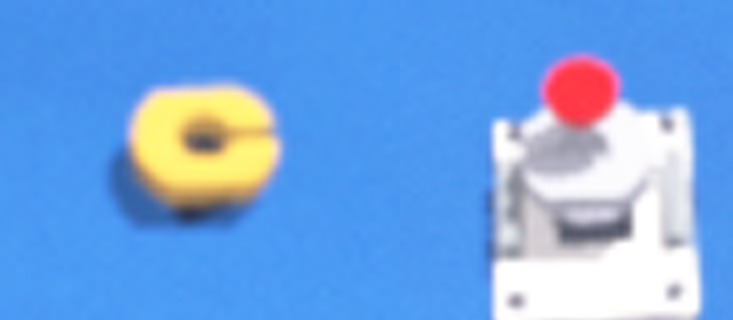

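Run:
```python
from h import *
o=env.get_obs();M=R.from_quat(o['orientation']).as_matrix();print(M.round(3))
C=cam('top');S=cam('scene')
f=lambda p,z:onz(C,[p],z)[0]
# brass slot
b=f((180+200/6,230+176/6),.037);r=f((180+133/6,230+155/6),.037);d=r-b;print('slot yaw',np.degrees(np.arctan2(d[1],d[0])),b)
# base corners crop/4+ (300-105,190): 
k=[(300+(x-420)/4,190+y/4) for x,y in [(556,74),(692,119),(644,283),(505,239)]]
P=np.array([f(p,.014) for p in k]);print(P.round(4),P.mean(0))
for i in range(4):
    e=P[(i+1)%4]-P[i];print(np.linalg.norm(e),np.degrees(np.arctan2(e[1],e[0])))
```

```text
[[-0.001  0.321  0.947]
 [-0.001  0.947 -0.321]
 [-1.    -0.001 -0.   ]]
slot yaw 72.4082941786122 [0.51319635 0.14010624 0.037     ]
[[ 0.6433 -0.1616  0.014 ]
 [ 0.6135 -0.247   0.014 ]
 [ 0.5097 -0.213   0.014 ]
 [ 0.5379 -0.127   0.014 ]] [ 0.57610799 -0.18715985  0.014     ]
0.0904077871986496 -109.24516598424387
0.10920309826517638 161.88218448147754
0.09057899828887779 71.84578768116144
0.11092446580070184 -18.215280931119054
```

Request:
servo_tool(
  deltas=[
    [[-0.03,-0.571,0.569,0],[-0.03,-0.571,0.569,0],[-0.03,-0.571,0.569,0],[-0.03,-0.571,0.569,0],[-0.03,-0.571,0.569,0],[-0.03,-0.571,0.569,0],[-0.03,-0.571,0.569,0],[-0.03,-0.571,0.569,0],[-0.03,-0.571,0.569,0],[-0.03,-0.571,0.569,0],[-0.03,-0.571,0.569,0],[-0.03,-0.571,0.569,0]],
  ],
)

```text
clock: 1.35
eef_pos: [0.4494, 0.0045, 0.2449]
orientation: [0.115, 0.698, -0.115, 0.698]
wrist_force: [0.4, 1.2, 1.5]
finger_gap: 0.0938
```

Request:
servo_tool(
  deltas=[
    [[0,-0.146,0.146,0],[0,-0.146,0.146,0],[0,-0.146,0.146,0],[0,-0.146,0.146,0],[0,-0.146,0.146,0],[0,-0.146,0.146,0],[0,-0.146,0.146,0]],
  ],
)

```text
clock: 2.05
eef_pos: [0.5397, -0.1775, 0.2444]
orientation: [0.115, 0.698, -0.115, 0.697]
wrist_force: [-0.3, 0.0, 0.1]
finger_gap: 0.0938
```

Run:
```python
from h import *
o=env.get_obs();print(o['eef_pos'],o['joint_pos'],o['clock']);W=cam('wrist',o)
im=save('wrist','w1.png');p=proj(W,[[.5761,-.1872,.066],[.5772,-.1845,.114]]);print(p)
u,v=p[0].astype(int);crop(im,u,v,90,4,'w1c.png')
```

```text
[ 0.53968803 -0.1775417   0.24436884] [-4.40791606e-01  2.55262279e-01  1.47966240e+00  7.86163686e-04
  1.40859677e+00 -1.68510128e+00] 2.05
[[280.37609466 222.87425707]
 [283.65096635 238.15205243]]
```

View pics/w1.png

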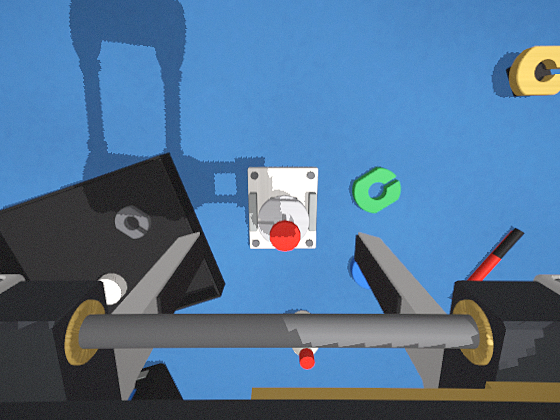

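View pics/w1c.png

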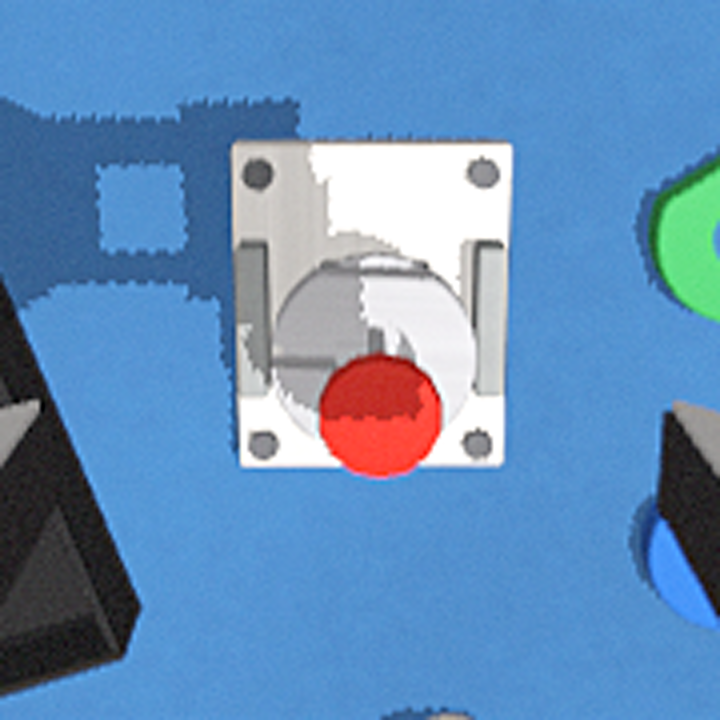

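Request:
servo_tool(
  deltas=[
    [[0,0.293,-0.127,89],[0,0.293,-0.127,89],[0,0.293,-0.127,89],[0,0.293,-0.127,89],[0,0.293,-0.127,89],[0,0.293,-0.127,89],[0,0.293,-0.127,89],[0,0.293,-0.127,89],[0,0.293,-0.127,89],[0,0.293,-0.127,89],[0,0.293,-0.127,89],[0,0.293,-0.127,89]],
  ],
)

```text
clock: 3.3
eef_pos: [0.5127, 0.1409, 0.2453]
orientation: [0.571, 0.418, -0.57, 0.418]
wrist_force: [0.4, -0.5, -0.9]
finger_gap: 0.0939
```

Run:
```python
from h import *
o=env.get_obs();print(o['eef_pos'],o['joint_pos'],o['clock']);W=cam('wrist',o)
M=R.from_quat(o['orientation']).as_matrix();print(M.round(3))
im=save('wrist','w2.png');p=proj(W,[[.514,.1405,.037]]);print(p)
u,v=p[0].astype(int);crop(im,u,v,60,6,'w2c.png');print(u-60,v-60)
```

```text
[0.51274733 0.14088679 0.24529504] [1.37032204e-01 1.97925646e-01 1.55476130e+00 3.34687045e-04
 1.38853832e+00 4.43675300e-01] 3.3
[[ 0.     0.953 -0.302]
 [ 0.    -0.302 -0.953]
 [-1.     0.    -0.   ]]
[[280.40734994 184.86735536]]
220 124
```

View pics/w2c.png

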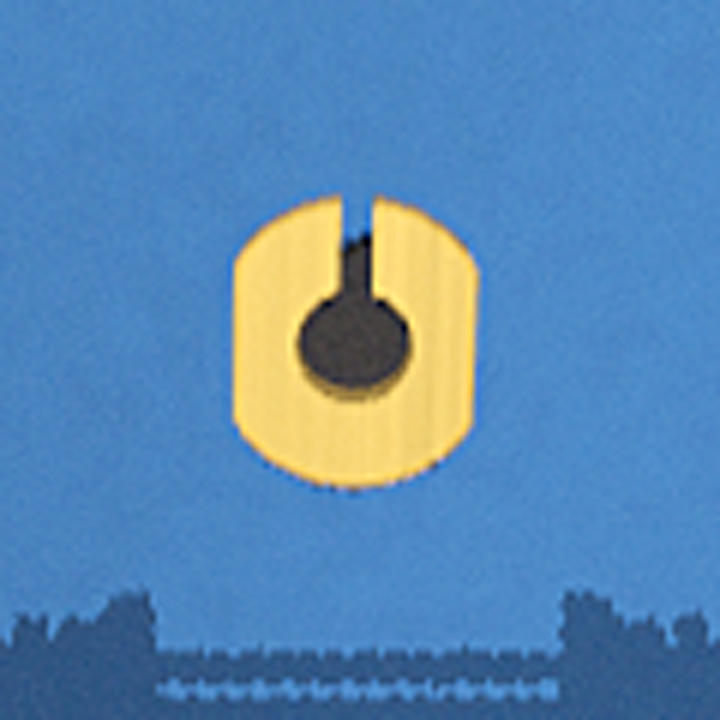

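Run:
```python
from h import *
o=env.get_obs();W=cam('wrist',o);M=R.from_quat(o['orientation']).as_matrix()
im=cv2.imread('pics/w2.png');h=cv2.cvtColor(im,cv2.COLOR_BGR2HSV);m=cv2.inRange(h,(15,70,120),(35,255,255));m[:150]=0;m[215:]=0;m[:,:240]=0;m[:,310:]=0
cs,_=cv2.findContours(m,0,1);c=max(cs,key=cv2.contourArea).reshape(-1,2);print(c.min(0),c.max(0))
P=(onz(W,c,.030)-o['eef_pos'])@M;y,z=P[:,1],P[:,2]
print('y',y.min(),y.max(),'z',z.min(),z.max())
L=P[(y<y.min()+.0018)];Rr=P[y>y.max()-.0018]
for q in(L,Rr): q=q[abs(q[:,2]-z.mean())<.013];print(len(q),np.polyfit(q[:,2],q[:,1],1))
sl=P[(z<-.0)]; print(o['eef_pos'][2])
g=cv2.cvtColor(im,cv2.COLOR_BGR2HSV)[158:172,265:295,1];print(g)
C=cam('top');print(onz(C,[(213.37,259.09)],.03))
```

```text
[259 157] [299 204]
y -0.025377584272910553 0.0240351716674019 z -0.03279697268653594 0.026024776885853147
21 [-0.01624294 -0.02516543]
21 [-0.02649321  0.02303472]
0.2452696040030113
[[164 167 181 108  43 116 150 166 152 143 149 117 157 172 162 162 184 102
  150 153 157 150  66  69  56 143 169 168 157 153]
 [180 109  44 113 162 149 141 139 134 134 136 119 159 170 158 165 188 102
  141 135 130 140 149 159 151  69 102 178 169 162]
 [ 58 117 164 154 137 134 134 132 129 131 134 131 158 170 155 165 193 103
  135 129 135 126 134 135 145 157 117  73 147 170]
 [155 146 136 133 134 130 134 132 133 135 133 140 159 165 157 165 188 112
  138 132 134 128 128 131 131 135 150 153  66 135]
 [140 138 130 129 131 126 131 133 131 132 134 134 163 173 161 178 207 139
  136 130 134 129 134 134 129 135 132 144 164  92]
 [132 135 133 132 130 131 132 135 132 131 133 121 163 168 156 157 245 146
  129 133 133 123 130 131 130 129 130 137 139 149]
 [135 130 133 133 129 135 136 129 136 132 137  98 166 168 132  21 191 144
  132 134 132 127 130 133 133 129 133 139 134 138]
 [133 134 132 132 131 130 131 133 134 132
[... 171 characters left out ...]
 129 132 134 131 133 135 130 132 127]
 [132 133 135 131 130 130 130 132 132 132 129 134  18   8  11  30  88 147
  131 130 130 131 133 134 132 135 130 131 131 136]
 [129 135 134 132 134 130 137 133 132 133 126 136  22   4  25  16 107 144
  130 132 130 134 129 136 131 135 129 132 130 134]
 [130 133 134 130 131 136 130 131 131 132 128 133  27   7  11  29  83 145
  127 130 129 131 131 130 131 136 134 136 131 129]
 [133 136 136 132 132 130 132 130 133 135 125 142   9   4  18  12  93 141
  136 132 130 128 128 136 135 129 129 133 131 127]
 [131 132 136 134 131 133 131 131 130 127 121 139   8   9  16  29  82 134
  133 132 131 128 136 132 133 135 132 137 133 131]]
[[0.5145335  0.14107774 0.03      ]]
```

Request:
servo_tool(
  deltas=[
    [[0.209,0,-0.002,0],[0.209,0,-0.002,0],[0.209,0,-0.002,0],[0.209,0,-0.002,0],[0.209,0,-0.002,0],[0.209,0,-0.002,0]],
  ],
  jaw=0.08,
)

```text
clock: 3.95
eef_pos: [0.5137, 0.1417, 0.035]
orientation: [-0.57, -0.418, 0.572, -0.417]
wrist_force: [-0.8, 0.4, 0.4]
finger_gap: 0.0801
```

Request:
servo_tool(
  deltas=[
    [[0,0,0,0],[0,0,0,0],[0,0,0,0],[0,0,0,0],[0,0,0,0],[0,0,0,0],[0,0,0,0],[0,0,0,0]],
  ],
  jaw=0.044,
)

```text
clock: 4.75
eef_pos: [0.5147, 0.1418, 0.037]
orientation: [0.571, 0.417, -0.571, 0.417]
wrist_force: [-2.7, 0.2, 7.2]
finger_gap: 0.05
```

Request:
servo_tool(
  deltas=[
    [[-0.04,0,0,0],[-0.08,0,0,0],[-0.12,0,0,0],[-0.12,0,0,0],[-0.12,0,0,0]],
  ],
)

```text
clock: 5.25
eef_pos: [0.515, 0.1415, 0.1563]
orientation: [0.572, 0.417, -0.57, 0.417]
wrist_force: [-1.1, 0.2, -1.1]
finger_gap: 0.0498
```

Run:
```python
from h import *
o=env.get_obs();print(o['eef_pos'],o['joint_pos'],o['wrist_force'],o['ft_torque'],o['finger_gap']);W=cam('wrist',o)
im=save('wrist','w3.png');p=proj(W,[o['eef_pos']]);print(p)
```

```text
[0.51504092 0.14147542 0.15632624] [ 1.37817699e-01  2.60519527e-01  1.69926507e+00 -6.74861904e-05
  1.18004113e+00  4.47082531e-01] [-1.08539284  0.16652152 -1.06733532] [-0.08531146  0.14323203  0.01749316] 0.04983173754414684
[[279.83448283 258.10281069]]
```

View pics/w3.png

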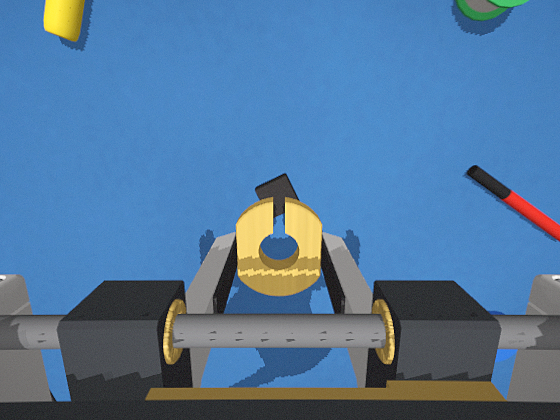

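Request:
servo_tool(
  deltas=[
    [[0,0.098,0.292,90.6],[0,0.098,0.292,90.6],[0,0.098,0.292,90.6],[0,0.098,0.292,90.6],[0,0.098,0.292,90.6],[0,0.098,0.292,90.6],[0,0.098,0.292,90.6],[0,0.098,0.292,90.6],[0,0.098,0.292,90.6],[0,0.098,0.292,90.6],[0,0.098,0.292,90.6],[0,0.098,0.292,90.6]],
  ],
)

```text
clock: 6.5
eef_pos: [0.5179, -0.1659, 0.1533]
orientation: [-0.696, 0.112, 0.7, 0.113]
wrist_force: [-0.4, 0.2, -1.4]
finger_gap: 0.0495
```

Run:
```python
from h import *
o=env.get_obs();print(o['eef_pos'],o['joint_pos'],o['wrist_force'],o['ft_torque'],o['finger_gap']);W=cam('wrist',o)
M=R.from_quat(o['orientation']).as_matrix();print(M.round(4))
im=save('wrist','w4.png');t=save('top','t4.png');crop(t,330,240,60,6,'t4c.png')
```

```text
[ 0.5178619  -0.16588725  0.15329938] [-4.37991837e-01  2.80411947e-01  1.67851169e+00  2.34579126e-05
  1.18763842e+00  1.45247402e+00] [-0.42146972  0.1789053  -1.39919639] [ 0.03685199  0.15460728 -0.01527478] 0.04947241432491013
[[-4.500e-03 -3.143e-01 -9.493e-01]
 [ 2.100e-03 -9.493e-01  3.143e-01]
 [-1.000e+00 -6.000e-04  4.900e-03]]
```

View pics/w4.png

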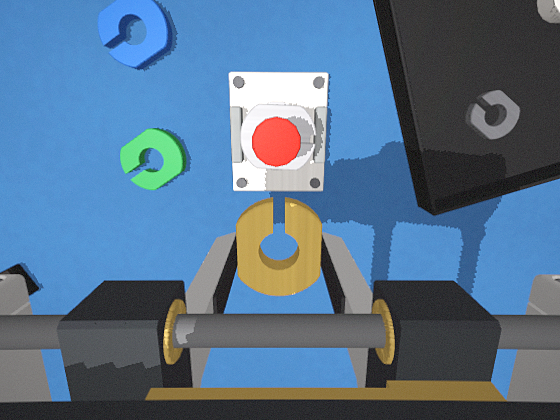

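View pics/t4c.png

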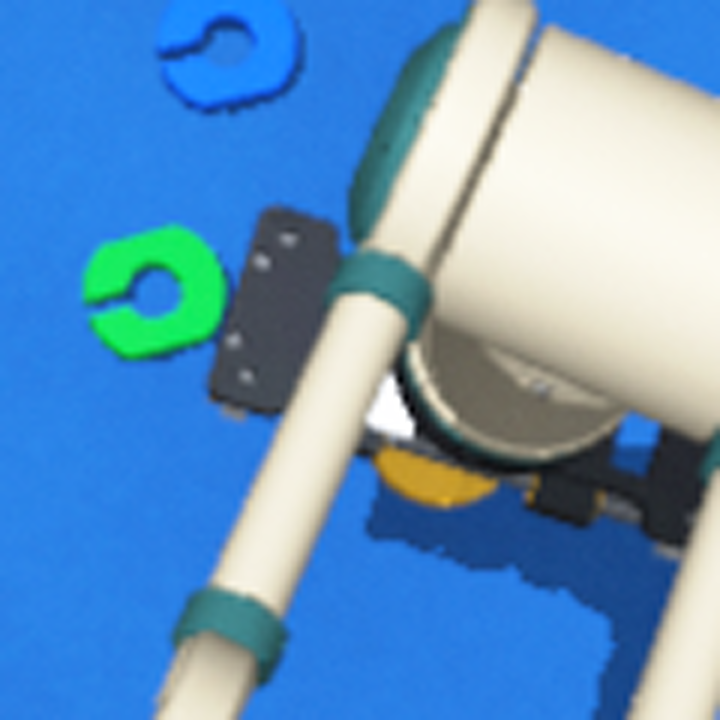

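```bash
cat > m.py <<'E'
from h import *
import sys
def meas(im,o,n=0):
    W=cam('wrist',o);M=R.from_quat(o['orientation']).as_matrix();e=np.array(o['eef_pos'])
    h=cv2.cvtColor(im,cv2.COLOR_RGB2HSV)
    m=cv2.inRange(h,(0,150,80),(7,255,255))|cv2.inRange(h,(172,150,80),(180,255,255))
    cs,_=cv2.findContours(m,0,1);c=max(cs,key=cv2.contourArea).reshape(-1,2)
    P=(onz(W,c,.114)-e)@M
    print('knob px',c.min(0),c.max(0),'tool',((P.min(0)+P.max(0))/2).round(4),'size',np.ptp(P,0).round(4))
    mk=(P.min(0)+P.max(0))/2
    # brass slot: scan rows
    b=cv2.inRange(h,(15,70,60),(35,255,255))
    zt=e[2]-.007
    g=cv2.cvtColor(im,cv2.COLOR_RGB2HSV)
    cs,_=cv2.findContours(b,0,1);c=max(cs,key=cv2.contourArea);Q=c.reshape(-1,2)
    print('brass px',Q.min(0),Q.max(0))
    k=np.zeros_like(b);cv2.drawContours(k,[c],-1,255,-1)
    for r in range(Q[:,1].min()+2,Q[:,1].min()+32,3):
        xs=np.where(k[r]>0)[0]; d=np.where(np.diff(xs)>3)[0]
        if len(d)==1:
            l,rr=xs[d[0]],xs[d[0]+1]; q=(onz(W,[(l+.5,r),(rr-.5,r)],zt)-e)@M
            print(r,xs[0],l,rr,xs[-1],'slot mid y',q[:,1].mean().round(5),'w',np.ptp(q[:,1]).round(4),'z',q[0,2].round(4))
    return W,M,e,mk
E
python3 - <<'E'
from m import *
o=env.get_obs();im=np.ascontiguousarray(cv2.imread('pics/w4.png')[:,:,::-1])
W,M,e,mk=meas(im,o);print('knob world',e+M@mk)
print('bore', ((onz(W,[(279,249)],e[2]-.007)-e)@M))
# base corners px
for p in [(229.5,72),(328,72),(324,190.5),(233,190)]:print(((onz(W,[p],.014)-e)@M).round(4), onz(W,[p],.014).round(4))
crop(im,278,150,70,5,'w4c.png')
E
```

```text
knob px [252 117] [299 166] tool [ 0.0398 -0.002  -0.0612] size [0.0001 0.0302 0.0307]
brass px [236 197] [321 295]
199 266 272 285 294 slot mid y -3e-05 w 0.0067 z -0.032
202 257 272 285 301 slot mid y -3e-05 w 0.0068 z -0.0303
205 252 272 285 306 slot mid y -3e-05 w 0.0068 z -0.0285
208 248 272 285 310 slot mid y -3e-05 w 0.0068 z -0.0268
211 244 272 285 313 slot mid y -3e-05 w 0.0068 z -0.025
214 241 272 285 316 slot mid y -3e-05 w 0.0068 z -0.0232
217 240 272 285 318 slot mid y -3e-05 w 0.0069 z -0.0214
220 238 272 285 319 slot mid y -3e-05 w 0.0069 z -0.0196
223 237 272 285 321 slot mid y -3e-05 w 0.0069 z -0.0178
226 236 272 285 321 slot mid y -3e-05 w 0.0069 z -0.016
knob world [ 0.57701769 -0.1832221   0.11400014]
bore [[ 0.00699416  0.00026687 -0.00169089]]
[[ 0.1397 -0.0443 -0.1162]] [[ 0.6422 -0.16    0.014 ]]
[[ 0.1396  0.0443 -0.1162]] [[ 0.6144 -0.2442  0.014 ]]
[[ 0.14    0.0451 -0.007 ]] [[ 0.5104 -0.2108  0.014 ]]
[[ 0.1401 -0.0455 -0.0074]] [[ 0.5392 -0.1249  0.014 ]]
```

View pics/w4c.png

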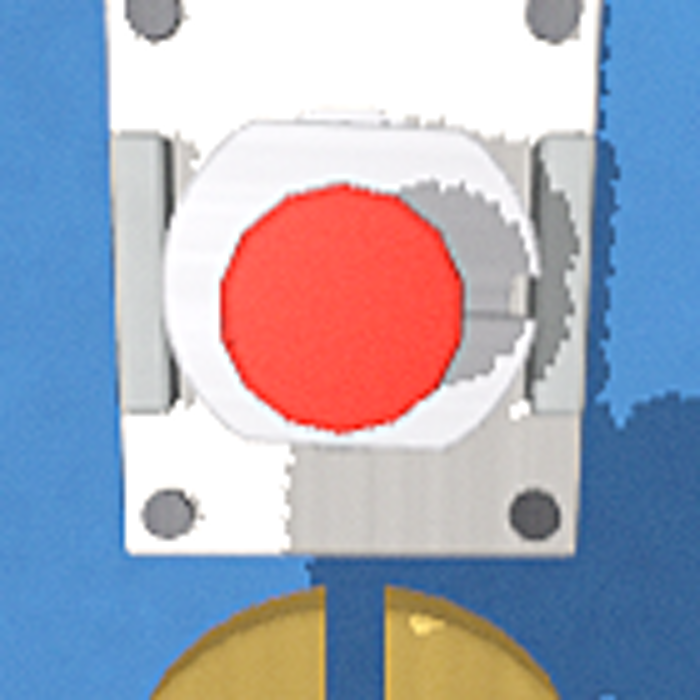

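Request:
servo_tool(
  deltas=[
    [[0.03,-0.002,0,0],[0.057,-0.002,0,0],[0.057,-0.002,0,0],[0.057,-0.002,0,0],[0.057,-0.002,0,0]],
  ],
)

```text
clock: 7.1
eef_pos: [0.521, -0.165, 0.0999]
orientation: [0.699, -0.113, -0.697, -0.112]
wrist_force: [-0.0, 1.0, -2.4]
finger_gap: 0.0494
```

Run:
```python
from m import *
o=env.get_obs();print(o['eef_pos'],o['wrist_force'],o['ft_torque'],o['clock'])
im=save('wrist','w5.png')
W,M,e,mk=meas(im,o);print('knob world',e+M@mk);s=save('scene','s5.png');crop(s,232,235,50,8,'s5c.png')
```

```text
[ 0.5209567  -0.16500408  0.09991969] [-0.02774867  0.95217452 -2.4437994 ] [0.03685368 0.17727861 0.04466519] 7.1
knob px [247 122] [311 187] tool [-0.0139  0.0002 -0.0587] size [0.0001 0.0305 0.0306]
brass px [236 197] [321 295]
199 264 272 285 292 slot mid y -3e-05 w 0.0068 z -0.032
202 256 272 285 300 slot mid y -3e-05 w 0.0068 z -0.0302
205 251 272 285 306 slot mid y -3e-05 w 0.0068 z -0.0285
208 247 272 285 310 slot mid y -3e-05 w 0.0068 z -0.0267
211 244 272 285 313 slot mid y -3e-05 w 0.0068 z -0.0249
214 242 272 285 316 slot mid y -3e-05 w 0.0068 z -0.0232
217 240 272 285 318 slot mid y -3e-05 w 0.0069 z -0.0214
220 238 272 285 319 slot mid y -3e-05 w 0.0069 z -0.0196
223 237 272 285 321 slot mid y -3e-05 w 0.0069 z -0.0178
226 236 272 285 321 slot mid y -3e-05 w 0.0069 z -0.0159
knob world [ 0.57656211 -0.18361528  0.11400005]
```

View pics/w5.png

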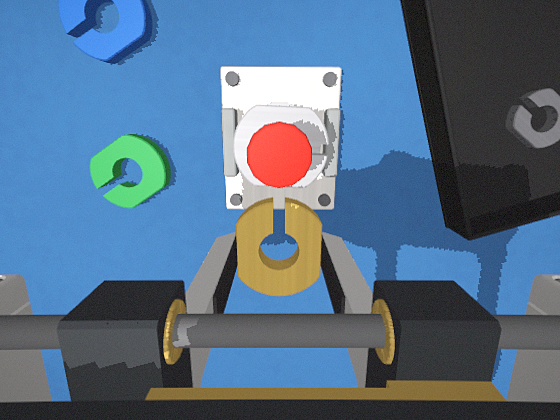

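View pics/s5c.png

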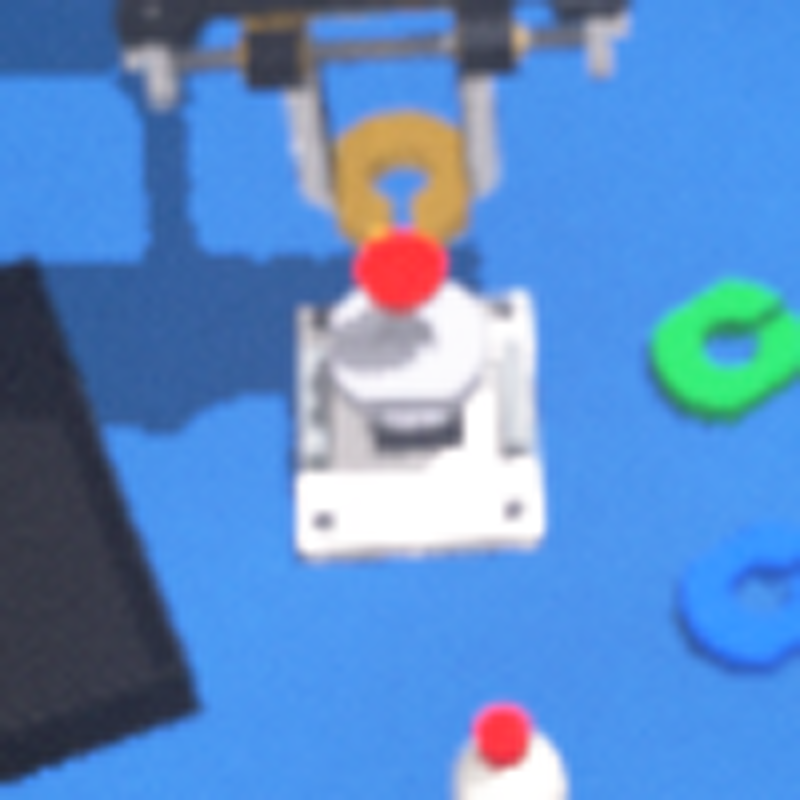

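Request:
servo_tool(
  deltas=[
    [[0,0,-0.008,0],[0,0,-0.016,0],[0,0,-0.018,0],[0,0,-0.019,0],[0,0,-0.019,0]],
  ],
)

```text
clock: 7.7
eef_pos: [0.5381, -0.1705, 0.0986]
orientation: [-0.698, 0.113, 0.698, 0.113]
wrist_force: [0.2, -0.8, -2.5]
finger_gap: 0.0495
```

Run:
```python
from m import *
o=env.get_obs();print(o['eef_pos'],o['wrist_force'],o['ft_torque'],o['clock'])
im=save('wrist','w6.png')
W,M,e,mk=meas(im,o);print('knob world',e+M@mk,M.round(4));crop(im,279,200,70,5,'w6c.png')
```

```text
[ 0.5380571  -0.17054065  0.09862913] [ 0.17356637 -0.7615504  -2.52259989] [-0.0436279   0.16245514  0.01735433] 7.7
knob px [248 160] [310 222] tool [-0.0154  0.0002 -0.0413] size [0.     0.0303 0.0308]
brass px [236 206] [321 295]
208 247 251 307 310 slot mid y 0.00025 w 0.0312 z -0.0267
211 244 253 305 313 slot mid y 0.00025 w 0.029 z -0.025
214 242 256 302 316 slot mid y 0.00025 w 0.0256 z -0.0232
217 239 260 298 318 slot mid y 0.00026 w 0.0211 z -0.0214
220 238 265 294 320 slot mid y 0.00054 w 0.016 z -0.0196
223 236 272 285 321 slot mid y -3e-05 w 0.0069 z -0.0178
226 236 272 285 321 slot mid y -3e-05 w 0.0069 z -0.016
229 236 272 285 321 slot mid y -3e-05 w 0.0069 z -0.0141
232 236 272 285 321 slot mid y -3e-05 w 0.0069 z -0.0123
235 236 267 291 321 slot mid y 0.00026 w 0.0133 z -0.0104
knob world [ 0.57716283 -0.18375261  0.11399997] [[-3.000e-04 -3.144e-01 -9.493e-01]
 [ 2.000e-04 -9.493e-01  3.144e-01]
 [-1.000e+00 -1.000e-04  4.000e-04]]
```

View pics/w6c.png

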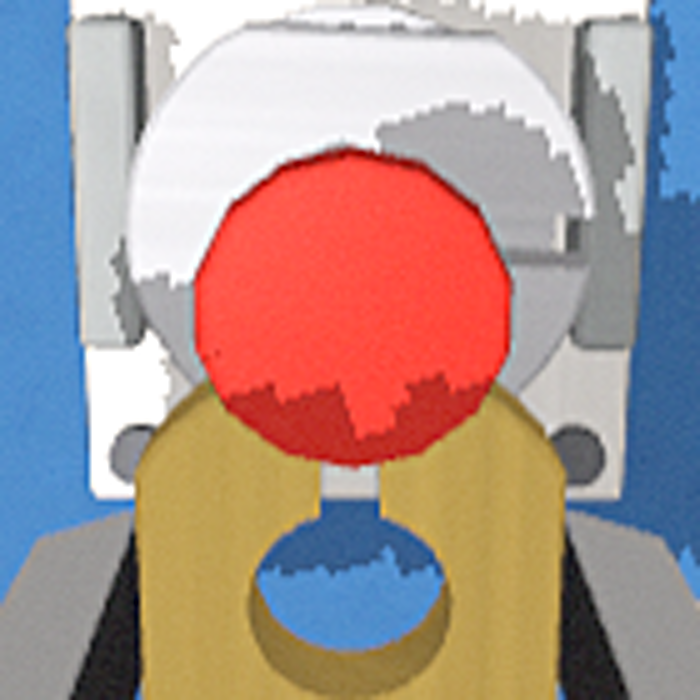

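Request:
servo_tool(
  deltas=[
    [[0,0.0002,-0.001,0],[0,0.0002,-0.002,0],[0,0.0002,-0.003,0],[0,0.0002,-0.004,0],[0,0.0002,-0.005,0]],
  ],
)

```text
clock: 8.25
eef_pos: [0.5427, -0.1723, 0.0987]
orientation: [-0.698, 0.113, 0.698, 0.113]
wrist_force: [0.4, -0.6, -0.7]
finger_gap: 0.0499
```

Request:
servo_tool(
  deltas=[
    [[0,0,-0.001,0],[0,0,-0.002,0],[0,0,-0.002,0]],
  ],
)

```text
clock: 8.55
eef_pos: [0.5448, -0.173, 0.0988]
orientation: [0.698, -0.113, -0.698, -0.113]
wrist_force: [-0.4, 0.9, -2.4]
finger_gap: 0.0494
```

Request:
servo_tool(
  deltas=[
    [[0,0,-0.0015,0],[0,0,-0.003,0],[0,0,-0.0045,0],[0,0,-0.0045,0]],
  ],
)

```text
clock: 8.95
eef_pos: [0.5492, -0.1744, 0.0988]
orientation: [0.698, -0.113, -0.698, -0.113]
wrist_force: [-0.3, -0.6, -2.6]
finger_gap: 0.0495
```

Run:
```python
from m import *
o=env.get_obs();print(o['eef_pos'],o['wrist_force'],o['ft_torque'],o['clock'])
im=save('wrist','w7.png')
W,M,e,mk=meas(im,o);crop(im,279,220,70,5,'w7c.png')
```

```text
[ 0.54915608 -0.17443573  0.09876741] [-0.27285809 -0.61761799 -2.60130493] [-0.02223476  0.12122471 -0.00658897] 8.95
knob px [248 183] [309 244] tool [-0.0152  0.     -0.0298] size [0.     0.0304 0.0316]
brass px [145 380] [506 401]
```

View pics/w7c.png

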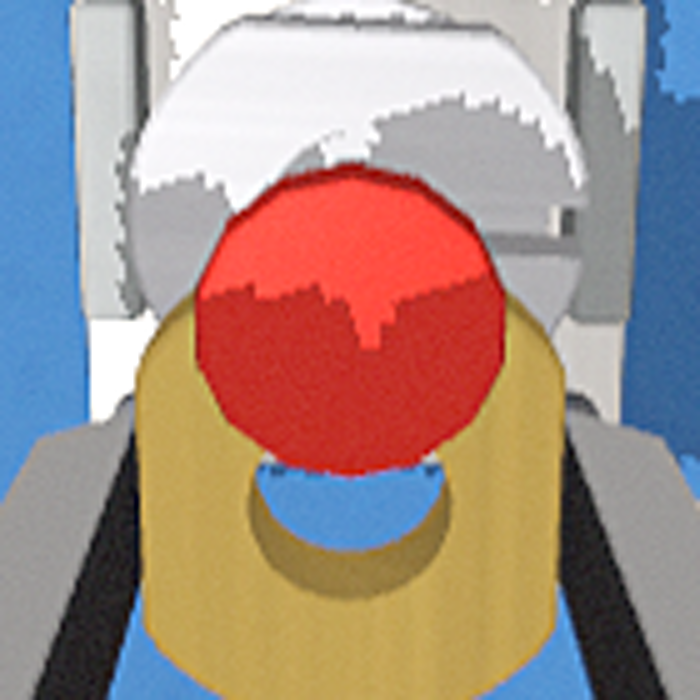

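Request:
servo_tool(
  deltas=[
    [[0,0,-0.002,0],[0,0,-0.004,0],[0,0,-0.006,0],[0,0,-0.008,0],[0,0,-0.008,0]],
  ],
)

```text
clock: 9.5
eef_pos: [0.5569, -0.177, 0.0988]
orientation: [0.698, -0.113, -0.698, -0.113]
wrist_force: [0.8, 0.3, -1.7]
finger_gap: 0.0497
```

Request:
servo_tool(
  deltas=[
    [[0,0,-0.002,0],[0,0,-0.004,0],[0,0,-0.006,0],[0,0,-0.008,0],[0,0,-0.01,0],[0,0,-0.01,0]],
  ],
)

```text
clock: 10.1
eef_pos: [0.5663, -0.1801, 0.0988]
orientation: [0.698, -0.113, -0.698, -0.113]
wrist_force: [0.2, -0.3, -1.8]
finger_gap: 0.0496
```

Request:
servo_tool(
  deltas=[
    [[0,0,-0.002,0],[0,0,-0.004,0],[0,0,-0.006,0],[0,0,-0.008,0],[0,0,-0.008,0]],
  ],
)

```text
clock: 10.6
eef_pos: [0.5739, -0.1826, 0.0988]
orientation: [0.698, -0.113, -0.698, -0.113]
wrist_force: [0.6, -0.4, -2.2]
finger_gap: 0.0493
```

Run:
```python
from m import *
o=env.get_obs();print(o['eef_pos'],o['wrist_force'],o['ft_torque'],o['clock'])
im=save('wrist','w8.png')
W,M,e,mk=meas(im,o);crop(im,279,230,70,5,'w8c.png')
h=cv2.cvtColor(im,cv2.COLOR_RGB2HSV)
b=cv2.inRange(h,(15,70,60),(35,255,255));b[320:]=0
cs,_=cv2.findContours(b,0,1);Q=np.concatenate(cs).reshape(-1,2);P=(onz(W,Q,e[2]-.007)-e)@M;print(P.min(0),P.max(0),Q.max(0))
```

```text
[ 0.57393244 -0.18262247  0.09876591] [ 0.59282442 -0.38494684 -2.1711382 ] [ 0.07697475  0.13956052 -0.0056524 ] 10.6
knob px [249 231] [308 290] tool [-0.0152  0.     -0.0045] size [0.     0.0306 0.0331]
brass px [145 380] [506 401]
[ 0.00697037 -0.14948986 -0.03315727] [0.00701296 0.1497051  0.0453721 ] [522 319]
```

View pics/w8c.png

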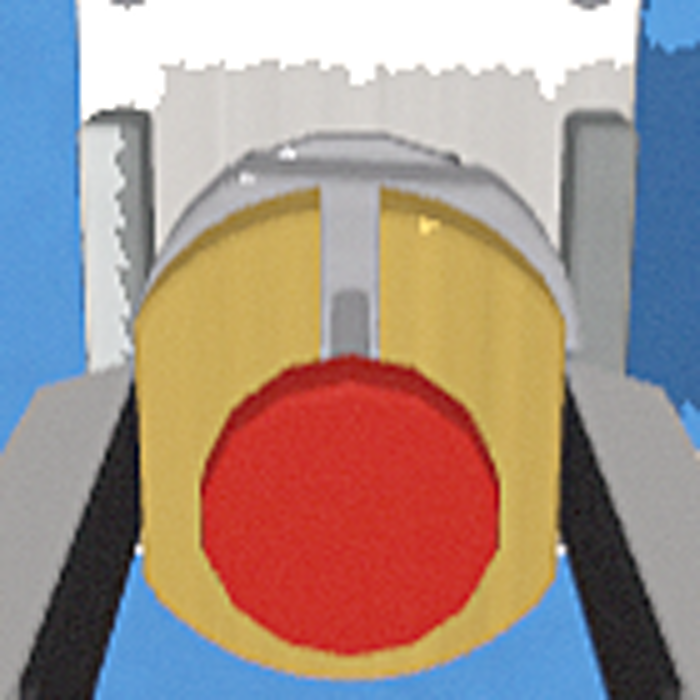

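Request:
servo_tool(
  deltas=[
    [[0,0,-0.0015,0],[0,0,-0.003,0],[0,0,-0.003,0]],
  ],
)

```text
clock: 10.95
eef_pos: [0.5767, -0.1835, 0.0988]
orientation: [0.698, -0.113, -0.698, -0.113]
wrist_force: [0.3, 0.4, -1.5]
finger_gap: 0.0495
```

Request:
servo_tool(
  deltas=[
    [[0,0,0,-4],[0,0,0,-10],[0,0,0,-16],[0,0,0,-22],[0,0,0,-28],[0,0,0,-30],[0,0,0,-30]],
  ],
)

```text
clock: 11.65
eef_pos: [0.5764, -0.1834, 0.0988]
orientation: [0.703, 0.072, -0.703, 0.072]
wrist_force: [0.2, 0.1, -1.9]
finger_gap: 0.0498
```

Request:
servo_tool(
  deltas=[
    [[0,0,0,-6],[0,0,0,-12],[0,0,0,-18],[0,0,0,-24],[0,0,0,-30],[0,0,0,-36],[0,0,0,-42],[0,0,0,-48],[0,0,0,-54],[0,0,0,-60],[0,0,0,-60],[0,0,0,-60]],
  ],
)

```text
clock: 12.85
eef_pos: [0.5764, -0.1834, 0.0988]
orientation: [0.574, 0.413, -0.574, 0.413]
wrist_force: [0.4, 0.3, -1.6]
finger_gap: 0.0496
```

Run:
```python
from m import *
o=env.get_obs();print(o['eef_pos'],o['wrist_force'],o['ft_torque'],o['clock'],o['joint_pos'])
im=save('wrist','w9.png')
W,M,e,mk=meas(im,o);print(e+M@mk,M.round(3));crop(im,279,230,70,5,'w9c.png')
s=save('scene','s9.png');crop(s,232,225,35,10,'s9c.png')
```

```text
[ 0.57639135 -0.18343198  0.0987555 ] [ 0.40126509  0.2611795  -1.57564483] [-0.06984807  0.09712151  0.01693955] 12.85 [-4.23156245e-01  4.10207136e-01  1.62373188e+00  1.10009580e-04
  1.10765663e+00 -1.00743184e-01]
knob px [250 238] [309 296] tool [-0.0152 -0.0002 -0.0017] size [0.     0.0307 0.0329]
brass px [145 380] [506 401]
[ 0.57673326 -0.18180575  0.11399999] [[ 0.     0.948 -0.317]
 [ 0.    -0.317 -0.948]
 [-1.     0.    -0.   ]]
```

View pics/w9c.png

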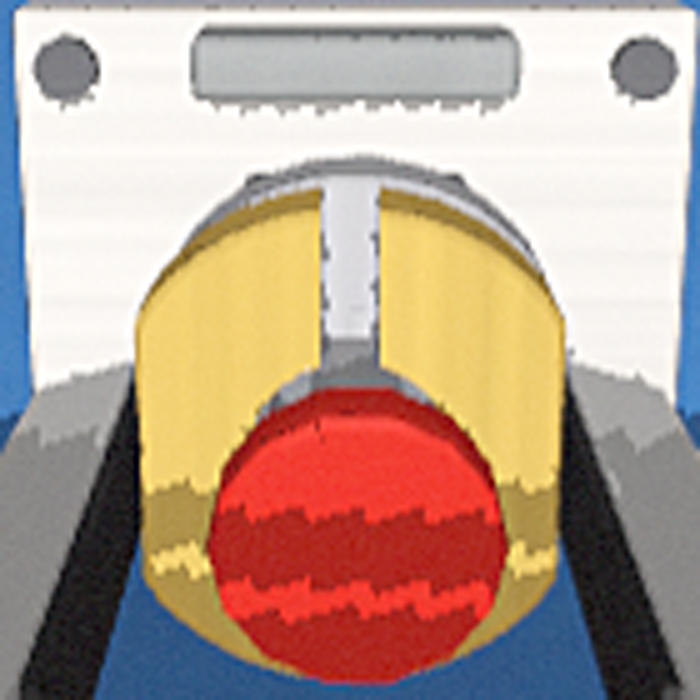

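View pics/s9c.png

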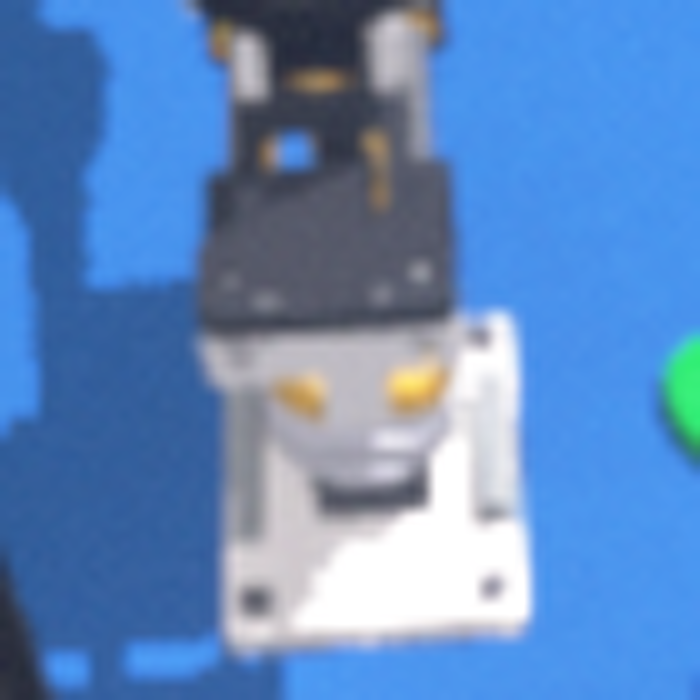

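Request:
servo_tool(
  deltas=[
    [[0.004,0,0,0],[0.008,0,0,0],[0.009,0,0,0],[0.009,0,0,0]],
  ],
)

```text
clock: 13.35
eef_pos: [0.5761, -0.1833, 0.0893]
orientation: [-0.573, -0.414, 0.573, -0.414]
wrist_force: [-0.8, 0.3, -1.6]
finger_gap: 0.05
```

Request:
servo_tool(
  deltas=[
    [[0.001,0,0,0],[0.0015,0,0,0],[0.0015,0,0,0]],
  ],
)

```text
clock: 13.65
eef_pos: [0.5764, -0.1834, 0.0882]
orientation: [0.573, 0.414, -0.573, 0.414]
wrist_force: [0.0, 0.3, -0.6]
finger_gap: 0.0492
```

Request:
servo_tool(
  deltas=[
    [[0.0005,0,0,0],[0.0005,0,0,0]],
  ],
)

```text
clock: 13.85
eef_pos: [0.5764, -0.1834, 0.0878]
orientation: [0.573, 0.414, -0.573, 0.414]
wrist_force: [0.0, -0.1, -1.9]
finger_gap: 0.0497
```

Request:
servo_tool(
  deltas=[
    [[0.0005,0,0,0],[0.0005,0,0,0]],
  ],
)

```text
clock: 14.05
eef_pos: [0.5763, -0.1834, 0.0872]
orientation: [0.573, 0.414, -0.573, 0.414]
wrist_force: [0.1, 0.0, -2.7]
finger_gap: 0.05
```

Request:
servo_tool(
  deltas=[
    [[0.0004,0,0,0],[0.0004,0,0,0]],
  ],
)

```text
clock: 14.25
eef_pos: [0.5764, -0.1834, 0.087]
orientation: [0.573, 0.414, -0.573, 0.414]
wrist_force: [0.2, 0.4, -0.1]
finger_gap: 0.0497
```

Request:
servo_tool(
  deltas=[
    [[0.0004,0,0,0],[0.0004,0,0,0]],
  ],
)

```text
clock: 14.45
eef_pos: [0.5764, -0.1834, 0.087]
orientation: [0.573, 0.414, -0.573, 0.414]
wrist_force: [-0.1, 0.7, 3.8]
finger_gap: 0.0496
```

Request:
servo_tool(
  deltas=[
    [[0,0,0,0],[0,0,0,0],[0,0,0,0],[0,0,0,0],[0,0,0,0]],
  ],
  jaw=0.07,
)

```text
clock: 14.95
eef_pos: [0.5764, -0.1834, 0.0863]
orientation: [0.573, 0.414, -0.573, 0.414]
wrist_force: [-0.1, 0.4, 0.0]
finger_gap: 0.07
```

Run:
```python
from m import *
o=env.get_obs();print(o['eef_pos'],o['wrist_force'],o['finger_gap'],o['clock'])
im=save('wrist','w10.png');crop(im,279,230,70,5,'w10c.png')
```

```text
[ 0.57639845 -0.18343368  0.08634519] [-0.07698075  0.36816302  0.00945482] 0.0700319936096399 14.95
```

View pics/w10c.png

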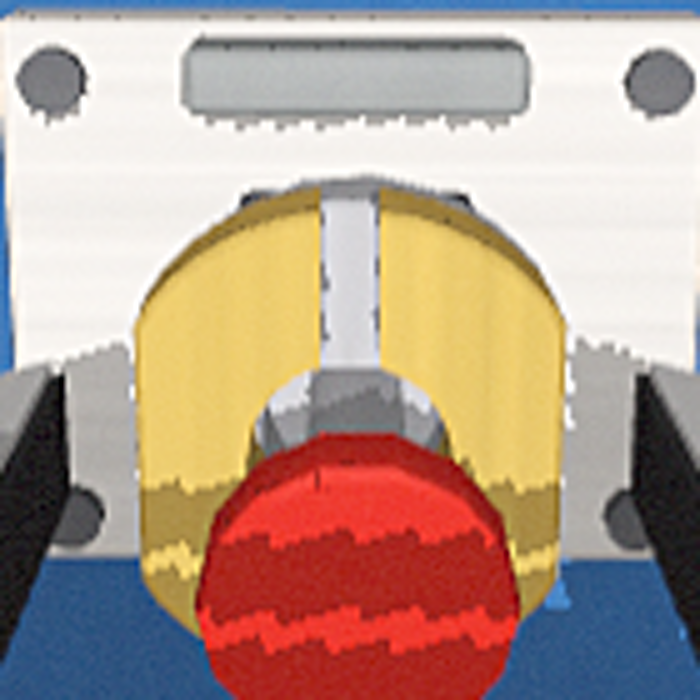

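Request:
servo_tool(
  deltas=[
    [[-0.01,0,0,0],[-0.04,0,0,0],[-0.08,0,0,0],[-0.13,0,0,0],[-0.15,0,0,0],[-0.15,0.0,0,0]],
  ],
)

```text
clock: 15.6
eef_pos: [0.5784, -0.1843, 0.2414]
orientation: [0.575, 0.411, -0.572, 0.417]
wrist_force: [0.6, -0.2, 0.3]
finger_gap: 0.0697
```

Request:
servo_tool(
  deltas=[
    [[0,-0.06,-0.1,0],[0,-0.06,-0.1,0],[0,-0.06,-0.1,0],[0,-0.06,-0.1,0]],
  ],
)

```text
clock: 16.0
eef_pos: [0.5496, -0.0676, 0.2357]
orientation: [-0.572, -0.416, 0.573, -0.414]
wrist_force: [0.1, -0.8, 0.7]
finger_gap: 0.0701
```

Run:
```python
from m import *
o=env.get_obs();print(o['eef_pos'],o['wrist_force'],o['finger_gap'],o['clock'])
im=save('wrist','w11.png');s=save('scene','s11.png');crop(s,232,225,35,10,'s11c.png')
W=cam('wrist',o);p=proj(W,[[.5765,-.1835,.08]])[0].astype(int);print(p);crop(im,p[0],p[1],60,6,'w11c.png')
t=save('top','t11.png')
```

```text
[ 0.549625   -0.06758918  0.2356759 ] [ 0.05933771 -0.84242723  0.71987127] 0.07014585469190189 16.0
[333 282]
```

View pics/w11c.png

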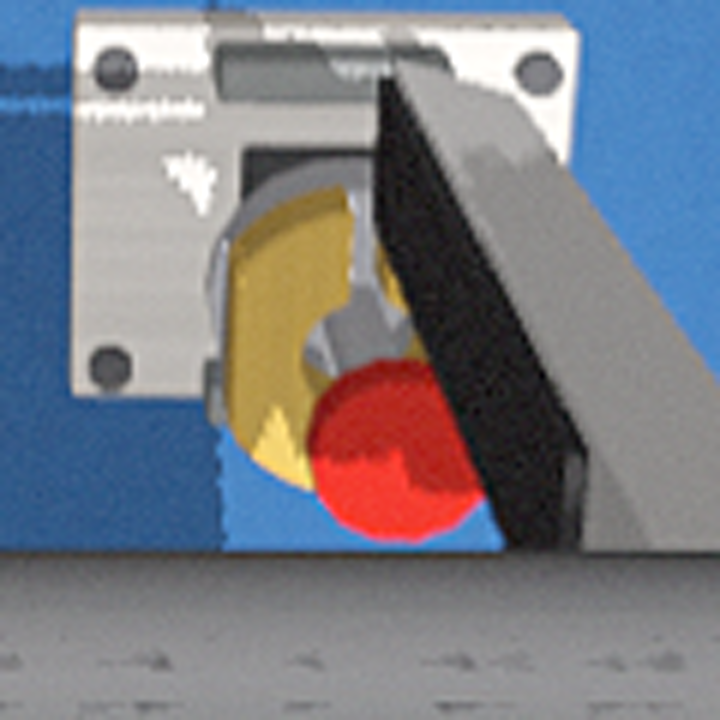

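View pics/s11c.png

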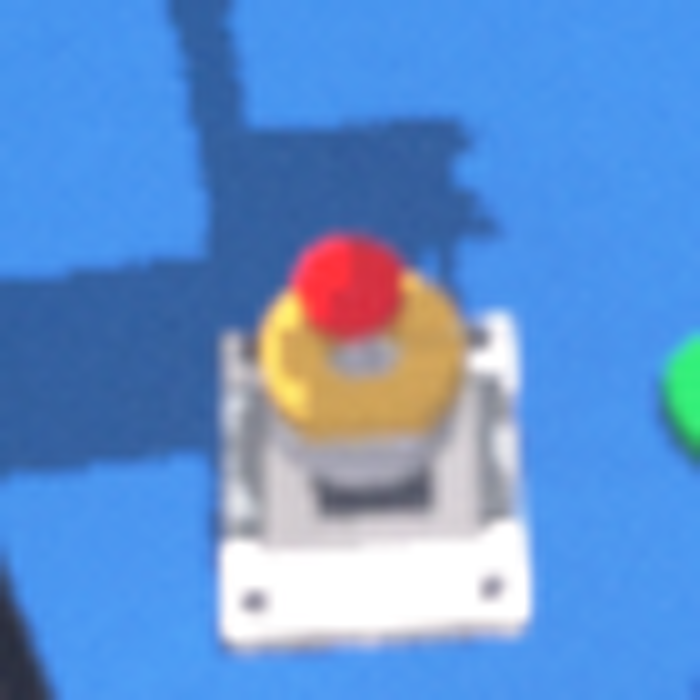

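View pics/t11.png

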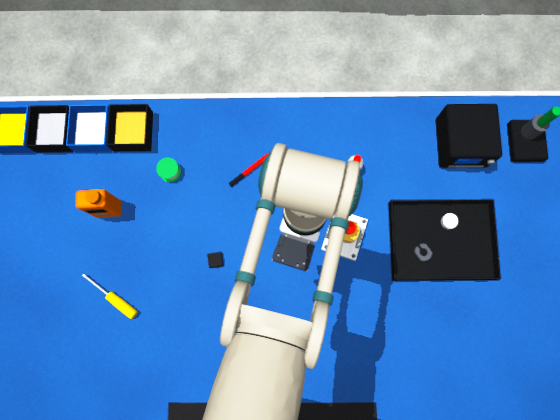

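Request:
servo_tool(
  deltas=[
    [[0,0,0,0],[0,0,0,0],[0,0,0,0],[0,0,0,0],[0,0,0,0]],
  ],
)

```text
clock: 16.65
eef_pos: [0.5509, -0.07, 0.2364]
orientation: [0.573, 0.414, -0.573, 0.414]
wrist_force: [-0.2, 0.2, -0.0]
finger_gap: 0.0698
```

```bash
python3 -c "
from h import *
print(np.round(env.get_obs()['joint_vel'],3)); env.hand_in()"
```

```text
[ 0.005 -0.002  0.002  0.     0.001  0.   ]
the job is handed in; nothing more can be done
```

The brass weight is on the carrier, lying on the steel weight and let go. I handed the job in at 16.7 s on the clock; the hand-in gave no verdict.

**What I did**
- I gripped the brass weight by its flats, with the fingertips about 3 mm above its underside.
- From the wrist view the carrier sat about 2 mm off the clamp's middle, so I shifted sideways to match. The first top view had suggested about 2.9 mm.
- I slid the weight slot-first along the blade from the robot's side. The wrist force read after each step stayed around 1 N sideways.
- On the stem I turned it 90°, so its slot faces yaw of about +72°. The steel slot faces about −108°, read from the pictures.
- I lowered it until I felt roughly 5–6 N of contact, opened the jaws and backed away.

**Last checks**
- **Seating:** the pictures after release show the brass weight lying flat on the steel one below the red knob, with its slot on the intended side.
- **Position:** I estimate it about 5–6 mm from the clamp's middle, against a limit of 14 mm. This is worked out from the gripper's position, not measured in a picture after release.
- **Bystanders:** those visible in the last top view look unmoved. The arm partly hides the white bottle there.
- **Not checked:** I did not look at the steel slot again after lowering, because the brass weight covers it. Contact forces between my step readings were not seen either. No check failed.

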